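Separate the nested display boxes and set them in their lanes

TASK

Draw the nested plywood boxes apart and sort them by size on the shop counter: the small box goes in the narrow display lane and the middle box in the wide one, each standing upright on the ramp deck, slid under the shelf board until it rests against the stop at the top. Keep the big box down in its sloping rack all the while, and leave the bottles, tin and jar standing where they are.

Things in the scene. Friction and masses are not known exactly. Their poses are not given: they have to be found in the camera images.
- small_box: Smallest square plywood box, 60 mm square outside, 95 mm tall, walls 8 mm, open top (44 mm square inside), raised floor 40 mm above the underside (solid below). About 0.10 to 0.20 kg. Origin: centre of the underside; z along its axis out of the mouth, x and y square to the sides. Starts in the middle box on its raised floor, 2 mm play each side: 55 mm inside, 40 mm proud.
- middle_box: Middle-sized square plywood box, 80 mm square outside, 95 mm tall, walls 8 mm, open top (64 mm square inside), raised floor 40 mm above the underside (solid below). About 0.15 to 0.31 kg. Origin: centre of the underside; z along its axis out of the mouth, x and y square to the sides. Starts in the big box on its raised floor, 2 mm play each side: 55 mm inside, 40 mm proud.
- big_box: Biggest square plywood box, 100 mm square outside, 95 mm tall, walls 8 mm, open top (84 mm square inside), raised floor 40 mm above the underside (solid below). About 0.28 to 0.56 kg. Origin: centre of the underside; z along its axis out of the mouth, x and y square to the sides. It starts in the sloping rack, not fastened, held only by its weight.
- rack_seat: Pocket of a fixed dark steel rack; holds the nest leaning 30 degrees towards the robot. 103 x 104 mm inside, walls 10 mm thick: front 70, sides 55, back 30 mm high. Origin: centre of its floor, 42 mm above the counter; z square to the floor (boxes draw out along z), y level across, x up the floor away from the robot. The big box's origin lies here within 2 mm, axes alike for all boxes.
- narrow_lane_deck: Fixed lane for the small box: deck 235 mm long rising 8 degrees, 68 mm clear between rails (10 mm thick, 18 high), stop 37 mm high at the top; over it a board, underside 120 mm above the deck, covering the last 30 mm before the stop. Origin: mid-deck at the stop's inner face, 43 mm above the counter. x up the slope to the stop (deck x -235 to 0), y across, z square to the deck. Boxes do not slide back.
- wide_lane_deck: Fixed lane for the middle box: deck 235 mm long rising 8 degrees, 88 mm clear between rails (10 mm thick, 18 high), stop 37 mm high at the top; over it a board, underside 120 mm above the deck, covering the last 30 mm before the stop. Origin: mid-deck at the stop's inner face, 43 mm above the counter. x up the slope to the stop (deck x -235 to 0), y across, z square to the deck. Boxes do not slide back.
- bottle_a: Green bottle, 52 mm across, 190 mm tall, standing on the counter. Bystander. Origin: centre of its underside.
- bottle_b: Amber bottle, 52 mm across, 190 mm tall, standing on the counter. Bystander. Origin: centre of its underside.
- low_tin: Low tin, 52 mm across, 45 mm tall, standing on the counter. Bystander. Origin: centre of its underside.
- sauce_jar: Jar of sauce with yellow cap, 60 mm across, 95 mm tall, standing on the counter. Bystander. Origin: centre of its underside.
Mind the look-alikes: they are no part of the job. Leave any blue look-alike of the small_box alone.

How it is judged:
By the outcome, as a careful person would: the job done as asked, in the order asked, and still so for the second after the job is handed in, with the robot touching nothing.
It also fails if it takes over 72 s, if anything falls off the work surface, if the arm or the gripper's body presses on something with over 40 N, if the wrist force passes 120 N, or if a joint passes its speed limit or range.

ROBOT

A 6-joint arm with a two-finger parallel gripper is mounted at the origin on the work surface. World frame = base frame: x ahead of the robot, y to its left, z up, the work surface at z = 0. Lengths are in m, angles in rad, forces in N, time in s.
With the tool pointing down it reaches from about 0.375 to 0.975 m from the base axis. Payload 3.8 kg.
Tool frame: the origin (TCP) lies at the very end of the fingers, on their centre line; the grasp point (between the pads) lies 19 mm behind it (bot.pinch_z is the distance from the TCP to the grasp point, in m); x points along the fingers, y is the direction in which the jaws open and shut, and the axes are right-handed (so a half turn about x gives the same grasp; the last joint's range is limited). The gripper opens to 85 mm and grips with 20 to 120 N. Pads are 22 mm wide; open, the fingers measure 114 mm over their backs; the gripper's body (76 mm by 85 mm) begins 54 mm behind the grasp point. The pads swing forward as they close: fully open they stand 13 mm farther back than shut.
Start: joints at [1.167, 0.264, 1.604, -0, 1.274, -0.037], TCP at [0.242, 0.63, 0.231] pointing down, gripper open.
Joint ranges: [-2.63, 2.63], [-0.94, 2.18], [0.31, 2.57], [-1.31, 4.45], [0, 2.66], [-2.55, 2.55]. Speed limits (rad/s): [2.57, 2.57, 3.14, 3.14, 3.14, 3.14].

INTERFACE

Orientations are given as a rotation vector (axis times angle).
In Python, from workcell import monitor, imaging, finish_job, bot gives the robot as it stands.
- The arm moves only by the tool jog_arm, never from a script. Its argument "rows" is a list of rows, each a list of 7 numbers: the shift along the tool's x, y, z in m, then the turn, a rotation vector about the tool's x, y, z in rad, then the opening in per cent of the stroke, from 0 (shut) to 100 (fully open). A call has 1 to 20 rows; each row is the pose to reach, as a shift and turn from the pose measured when the call began, along the tool's axes at that moment; what a row does not reach only later rows make up. A row lasts 1/10 s, in which the tool goes at most 50 mm and 8.59 degrees, less where a joint would pass 70% of its speed; a pose out of reach is approached as far as the arm can. A call with a gripper value outside its range is refused whole. The fingers move at their own pace and stop on an object; "force" is the grip in N (left out, the last holds). Time passes only in rows, so rows that repeat a pose let the fingers close. It gives the time, the measured TCP pose, the force and the opening at its end, in the units of the state.
- monitor.read_state(): the state, without advancing time (a new reading comes with each control period).
- imaging.read_camera(name): name is "scene" or "top" or "wrist"; returns the picture (480x640x3 uint8, blue, green, red); there is no depth.
- imaging.camera_params(name): a dict with "fx", "fy", "cx", "cy" (pixels), "T" (4x4, takes a point from camera to world coordinates); the wrist camera has in their place "T_tool_cam" (4x4, takes a point from camera to tool coordinates, whose origin is the TCP and whose axes are the tool frame's). Camera axes: x right, y down, z forward; pixel columns grow to the right and rows downward; lengths in m; the calibration is good to about 2 mm. The wrist camera is an equidistant fisheye: a pixel r from the principal point sees the ray r / f radians off the axis. A picture is of the moment at which its call begins: read the wrist's pose just before it. camera_params takes no time and is no camera call.
- finish_job(): hands the job in, once; it reports no verdict.
The state is a dict: "time": time; "q": joint angles; "joint_vel": joint speeds; "joint_torque": joint torques, N m; "tool_pos": TCP position; "tcp_rot": TCP orientation; "wrist_force": force on the tool from outside, world axes, zero at the start; "torque": the same for the moment, N m; "width": opening from 0.0 (shut) to 1.0 (fully open).
Only numpy, scipy, OpenCV 4.12 (cv2) and the standard library are available. Lean on these libraries where they do the work, as an engineer would, in place of code of your own. Each camera call takes 0.05 s, during which the arm holds its last target. There are 200 camera calls.

## Working session

There is one attempt and no reset: what is moved stays moved. The work goes in short steps, Python scripts to look and compute and a tool call to move; the robot and the scene stay as the last step left them, time stands still between calls to the robot, and variables do not carry over. Pictures are saved under pics/ and viewed, about 8 in all and at most 12, crops included, and the job is handed in when it is done.

Besides the shell and the picture viewer there is one more tool, called after "Request:" as name(argument=value, ...), one argument or row to a line, values as JSON. jog_arm: Moves the arm, as the interface text tells. Its arguments: {"type":"object","properties":{"rows":{"type":"array","items":{"type":"array","items":{"type":"number"}}},"force":{"type":"number"}},"required":["rows"]}

```bash
mkdir -p pics; ls; python3 - <<'E'
from workcell import monitor, imaging, bot
import cv2, numpy as np
np.set_printoptions(precision=4,suppress=True)
s=monitor.read_state(); print(s)
for n in("scene","top"):
    cv2.imwrite(f"pics/{n}0.png",imaging.read_camera(n))
    print(n,imaging.camera_params(n))
print(imaging.camera_params("wrist"))
print([a for a in dir(bot) if a[0]!='_'])
E
```

```text
pics
{'time': 0.0, 'q': array([ 1.1671,  0.2648,  1.6054,  0.    ,  1.2737, -0.0369]), 'joint_vel': array([ 0.0007, -0.0004,  0.0001, -0.0011, -0.0002,  0.0001]), 'joint_torque': array([  0.0018, -51.5088, -36.7327,   0.0002,   0.0123,  -0.    ]), 'tool_pos': array([0.2418, 0.6294, 0.2299]), 'tcp_rot': array([ 0.2861,  1.5521, -0.2895]), 'wrist_force': array([-0.2312,  0.4244,  0.1576]), 'torque': array([-0.0009,  0.0022, -0.0266]), 'width': 0.9981039441129619}
scene {'fx': 583.1087598137874, 'fy': 583.1087598137874, 'cx': 315.2177806599939, 'cy': 236.31322789357554, 'T': array([[-0.3457,  0.8129, -0.4688,  1.0775],
       [ 0.9383,  0.2953, -0.1799,  0.1096],
       [-0.0078, -0.502 , -0.8648,  1.0123],
       [ 0.    ,  0.    ,  0.    ,  1.    ]])}
top {'fx': 464.7998280067866, 'fy': 464.7998280067866, 'cx': 315.7840474658148, 'cy': 246.00057554338665, 'T': array([[ 0.0095, -0.9906,  0.1363,  0.4296],
       [-0.9996, -0.0132, -0.0267, -0.0737],
       [ 0.0283, -0.136 , -0.9903,  1.1214],
       [ 0.    ,  0.    ,  0.    ,  1.    ]])}
{'fx': 371.64829954431775, 'fy': 371.64829954431775, 'cx': 321.09261840297194, 'cy': 238.8543916353963, 'T_tool_cam': array([[ 0.0002, -0.2819,  0.9594, -0.1418],
       [ 1.    , -0.0006, -0.0004,  0.001 ],
       [ 0.0007,  0.9594,  0.2819, -0.0711],
       [ 0.    ,  0.    ,  0.    ,  1.    ]])}
['MotionError', 'pinch_z']
```

View pics/scene0.png

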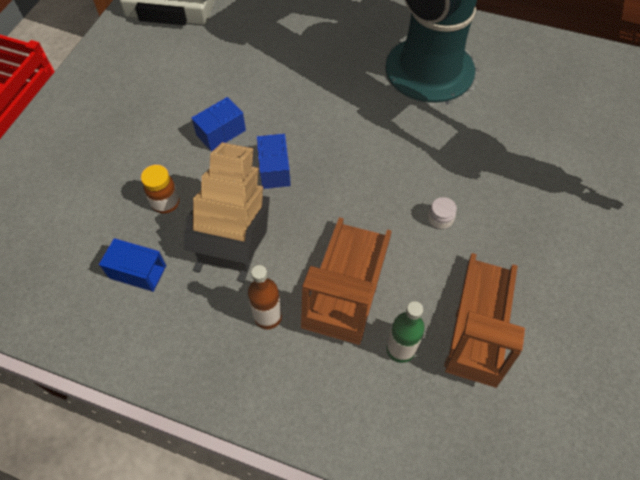

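View pics/top0.png

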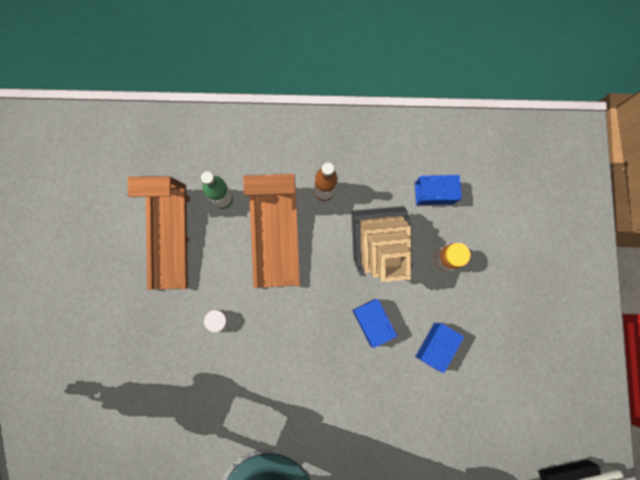

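```bash
python3 - <<'E'
import cv2, numpy as np
t=cv2.imread("pics/top0.png")
a=cv2.resize(t[165:300,120:310],None,fx=4,fy=4,interpolation=cv2.INTER_CUBIC)
for i in range(0,a.shape[1],80): cv2.putText(a,str(120+i//4),(i,10),0,.4,(255,255,255),1); cv2.line(a,(i,0),(i,5),(0,0,255),1)
for i in range(0,a.shape[0],80): cv2.putText(a,str(165+i//4),(0,i+4),0,.4,(255,255,255),1)
cv2.imwrite("pics/c1.png",a)
b=cv2.resize(t[205:295,345:425],None,fx=6,fy=6,interpolation=cv2.INTER_CUBIC)
for i in range(0,b.shape[1],60): cv2.putText(b,str(345+i//6),(i,10),0,.4,(0,0,255),1)
for i in range(0,b.shape[0],60): cv2.putText(b,str(205+i//6),(0,i+4),0,.4,(0,0,255),1)
cv2.imwrite("pics/c2.png",b)
E
```

```text
(no output)
```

View pics/c1.png

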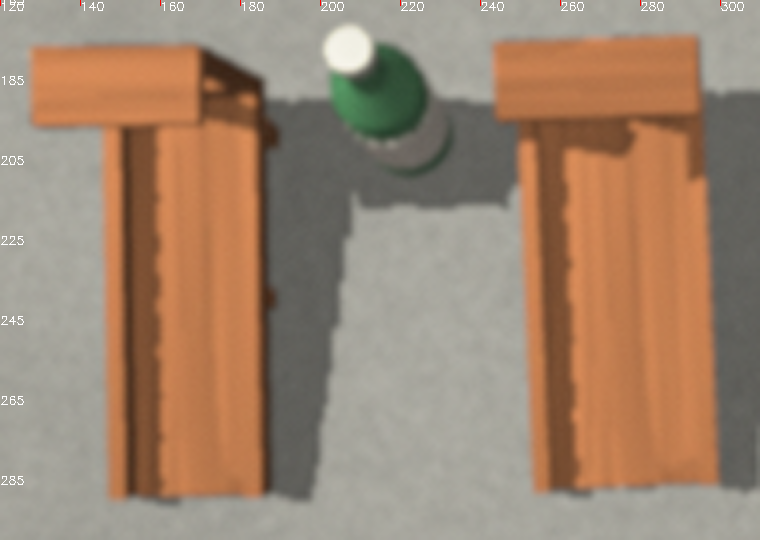

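View pics/c2.png

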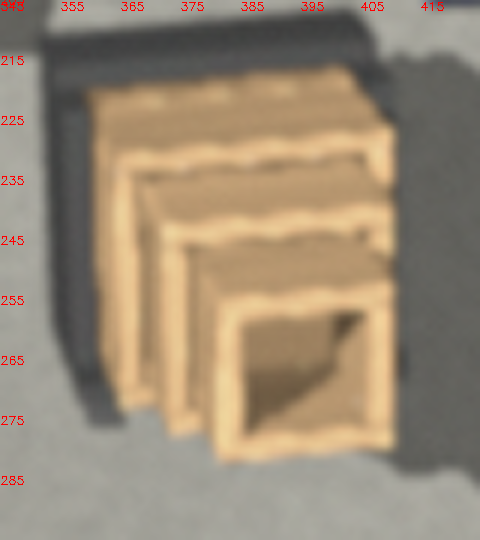

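```bash
cat > h.py <<'E'
import numpy as np, cv2
from scipy.spatial.transform import Rotation as R
from scipy.optimize import least_squares
np.set_printoptions(precision=4,suppress=True)
P={'top':dict(fx=464.7998,cx=315.784,cy=246.0006)}
def params(n):
    from workcell import imaging
    return imaging.camera_params(n)
def proj(c,X):
    T=c['T']; p=(np.asarray(X)-T[:3,3])@T[:3,:3]
    return np.c_[c['fx']*p[:,0]/p[:,2]+c['cx'],c['fy']*p[:,1]/p[:,2]+c['cy']]
def frame(x,y,z,yaw,tilt): # tilt: x axis rises by tilt
    T=np.eye(4); T[:3,:3]=(R.from_rotvec([0,0,yaw])*R.from_rotvec([0,-tilt,0])).as_matrix(); T[:3,3]=x,y,z; return T
def ap(T,X): return np.asarray(X)@T[:3,:3].T+T[:3,3]
def wproj(Ttool,X):
    c=params('wrist'); T=Ttool@c['T_tool_cam']; p=(np.asarray(X)-T[:3,3])@T[:3,:3]
    rho=np.hypot(p[:,0],p[:,1]); r=c['fx']*np.arctan2(rho,p[:,2])
    return np.c_[c['cx']+r*p[:,0]/rho,c['cy']+r*p[:,1]/rho]
def tool(s):
    T=np.eye(4); T[:3,:3]=R.from_rotvec(s['tcp_rot']).as_matrix(); T[:3,3]=s['tool_pos']; return T
E
python3 - <<'E'
from h import *
c=params('top')
# rack: image left=+y, up=+x
def b(w,z,l): 
    h=w/2; d={'TL':(h,h,z),'TR':(h,-h,z),'BL':(-h,h,z),'BR':(-h,-h,z)}; return d[l]
o=[(b(.06,.175,'BL'),381.7,281.7),(b(.06,.175,'BR'),410.8,279.7),(b(.06,.175,'TR'),410.7,251.7),(b(.06,.175,'TL'),381.3,254.5),
(b(.08,.135,'TL'),372,242.5),(b(.08,.135,'BL'),373,277.8),(b(.08,.135,'TR'),410.7,239),(b(.1,.095,'TL'),364.7,230.3),(b(.1,.095,'TR'),410.5,225.8),(b(.1,.095,'BL'),365,273.3)]
X=np.array([q[0] for q in o]);U=np.array([q[1:] for q in o])
f=lambda p:(proj(c,ap(frame(p[0],p[1],.042,p[2],np.pi/6),X))-U).ravel()
r=least_squares(f,[.5,-.2,0]); print('rack',r.x,'\n',r.fun.reshape(-1,2))
def lane(w,U,x0):
    U=np.array(U)
    def f(p):
        x,y,yaw,t,bw,e=p; T=frame(x,y,.043,yaw,np.radians(8)); h=w/2+.01
        X=[(-.235,h,.018),(-.235,-h,.018),(-.03,bw,.12+t),(-.03,-bw,.12+t),(e,bw,.12+t),(e,-bw,.12+t),(-.05,h,.018)]
        d=proj(c,ap(T,X))-U; n=U[6]-U[0]; n/=np.hypot(*n); d[6]=[d[6]@[-n[1],n[0]],0]
        return d.ravel()
    r=least_squares(f,x0); print('lane',r.x,'\n',r.fun.reshape(-1,2))
lane(.068,[(147,289.5),(185.5,288.75),(128.25,197),(169.5,196),(128,176.75),(169.5,176.25),(146.4,197)],[.6,.25,0,.01,.044,.01])
lane(.088,[(254.25,288),(299.5,286.25),(244.25,195.25),(294.75,194.25),(243.5,175.75),(294.25,174),(249.5,196.25)],[.6,.05,0,.01,.054,.01])
# bystanders: top centers
def ray(u,v,z):
    d=c['T'][:3,:3]@[(u-c['cx'])/c['fx'],(v-c['cy'])/c['fx'],1]; o=c['T'][:3,3]; return o+d*(z-o[2])/d[2]
for n,u,v,z in [('green',207,177,.19),('amber',328,169,.19),('tin',215,321,.045),('jar',458,255,.095),('blue1',372,318,.06),('blue2',440,346,.06),('blue3',437,186,.06)]: print(n,ray(u,v,z))
E
```

```text
rack [ 0.6051 -0.2521  0.1003] 
 [[-0.2529 -0.6594]
 [-0.2505 -1.2785]
 [ 0.2437 -0.279 ]
 [-0.1764 -0.4659]
 [ 0.3737 -0.1152]
 [ 0.0569 -0.521 ]
 [ 0.0718  0.0616]
 [-0.4964  1.2074]
 [ 0.1116  1.7379]
 [ 0.3264  0.5132]]
lane [0.7086 0.2495 0.0272 0.0115 0.0426 0.0109] 
 [[ 0.2434  0.2973]
 [-0.0406  0.4196]
 [ 0.0739 -0.6163]
 [ 0.1992 -0.045 ]
 [ 0.027  -0.0615]
 [-0.0906  0.0626]
 [-0.4325  0.    ]]
lane [0.7162 0.0008 0.0572 0.01   0.053  0.0114] 
 [[-0.696   0.3493]
 [ 0.2519 -0.0445]
 [ 0.1927  0.3533]
 [ 0.289  -0.6463]
 [ 0.0731  0.0877]
 [-0.0675 -0.0884]
 [-0.095   0.    ]]
green [0.6977 0.1257 0.19  ]
amber [ 0.7192 -0.1227  0.19  ]
tin [0.4026 0.1248 0.045 ]
jar [ 0.5548 -0.4208  0.095 ]
blue1 [ 0.4128 -0.2313  0.06  ]
blue2 [ 0.3517 -0.3849  0.06  ]
blue3 [ 0.7228 -0.3879  0.06  ]
```

```bash
cat >> h.py <<'E'
RACK=frame(.6051,-.2521,.042,.1003,np.pi/6)
NAR=frame(.7086,.2495,.043,.0272,np.radians(8))
WID=frame(.7162,.0008,.043,.0572,np.radians(8))
def down(F,p,jaw='y',s=1):
    """tool pose with TCP at p in frame F, tool x = -F z, tool y along F jaw axis (sign s)"""
    x=-F[:3,2]; y=s*F[:3,1 if jaw=='y' else 0]; T=np.eye(4)
    T[:3,:3]=np.c_[x,y,np.cross(x,y)]; T[:3,3]=ap(F,[p])[0]; return T
def row(A,B):
    D=np.linalg.inv(A)@B; return np.r_[D[:3,3],R.from_matrix(D[:3,:3]).as_rotvec()].round(4)
def now():
    from workcell import monitor
    s=monitor.read_state(); print('t',s['time'],'pos',s['tool_pos'],'F',s['wrist_force'],'w',s['width'],'q',s['q']); return tool(s)
E
python3 - <<'E'
from h import *
A=now(); print(A[:3,:3])
B=down(RACK,[0,0,.25]);
for s in(1,-1):
    B=down(RACK,[0,0,.25],'y',s); print(s,B[:3,3],row(A,B))
W=down(RACK,[0,0,.25],'y',1); W[:3,3]=[.45,.2,.4]; print(row(A,W)); W[:3,3]=[.45,.2,.4]; W=W.copy();
W=down(RACK,[0,0,.25],'y',-1); W[:3,3]=[.45,.2,.4]; print(row(A,W))
E
```

```text
t 0.1 pos [0.2418 0.6295 0.2301] F [ 0.5717 -0.0482  0.4003] w 0.9997125067119033 q [ 1.1671  0.2647  1.6052  0.      1.2737 -0.0369]
[[-0.0008  0.3586  0.9335]
 [-0.0018  0.9335 -0.3586]
 [-1.     -0.002  -0.0001]]
1 [ 0.4807 -0.2646  0.2585] [-0.027  -0.749   0.5437 -0.4558 -0.5145  0.1242]
-1 [ 0.4807 -0.2646  0.2585] [-0.027  -0.749   0.5437  2.5942  0.168   0.6959]
[-0.1693 -0.3266  0.3483 -0.4558 -0.5145  0.1242]
[-0.1693 -0.3266  0.3483  2.5942  0.168   0.6959]
```

Request:
jog_arm(
  rows=[
    [-0.17,-0.327,0.348,2.594,0.168,0.696,100],
    [-0.17,-0.327,0.348,2.594,0.168,0.696,100],
    [-0.17,-0.327,0.348,2.594,0.168,0.696,100],
    [-0.17,-0.327,0.348,2.594,0.168,0.696,100],
    [-0.17,-0.327,0.348,2.594,0.168,0.696,100],
    [-0.17,-0.327,0.348,2.594,0.168,0.696,100],
    [-0.17,-0.327,0.348,2.594,0.168,0.696,100],
    [-0.17,-0.327,0.348,2.594,0.168,0.696,100],
    [-0.17,-0.327,0.348,2.594,0.168,0.696,100],
    [-0.17,-0.327,0.348,2.594,0.168,0.696,100],
    [-0.1,-0.6,0.45,2.594,0.168,0.696,100],
    [-0.1,-0.6,0.45,2.594,0.168,0.696,100],
    [-0.1,-0.6,0.45,2.594,0.168,0.696,100],
    [-0.1,-0.6,0.45,2.594,0.168,0.696,100],
    [-0.1,-0.6,0.45,2.594,0.168,0.696,100],
    [-0.1,-0.6,0.45,2.594,0.168,0.696,100],
    [-0.1,-0.6,0.45,2.594,0.168,0.696,100],
    [-0.1,-0.6,0.45,2.594,0.168,0.696,100],
    [-0.1,-0.6,0.45,2.594,0.168,0.696,100],
    [-0.1,-0.6,0.45,2.594,0.168,0.696,100],
  ],
)

```text
time: 2.1
tool_pos: [0.4466, -0.0914, 0.3311]
tcp_rot: [2.672, 0.139, -1.543]
wrist_force: [0.7, 0.2, 0.6]
width: 1.0
```

```bash
python3 - <<'E'
from h import *
A=now(); B=down(RACK,[0,0,.27],'y',-1); print(B[:3,3],row(A,B))
E
```

```text
t 2.1 pos [ 0.4466 -0.0914  0.3311] F [0.7088 0.2    0.6138] w 0.9995866159745866 q [-0.4641 -0.5554  2.2203  0.3151  1.0457  0.9028]
[ 0.4708 -0.2656  0.2758] [0.051  0.1757 0.0226 0.0043 0.0003 0.001 ]
```

Request:
jog_arm(
  rows=[
    [0.051,0.176,0.023,0.004,0,0.001,100],
    [0.051,0.176,0.023,0.004,0,0.001,100],
    [0.051,0.176,0.023,0.004,0,0.001,100],
    [0.051,0.176,0.023,0.004,0,0.001,100],
    [0.051,0.176,0.023,0.004,0,0.001,100],
    [0.051,0.176,0.023,0.004,0,0.001,100],
  ],
)

```text
time: 2.7
tool_pos: [0.4706, -0.2658, 0.2748]
tcp_rot: [2.674, 0.138, -1.546]
wrist_force: [-0.9, 0.8, 0.4]
width: 1.0
```

```bash
python3 - <<'E'
from h import *
from workcell import imaging
A=now(); im=imaging.read_camera('wrist'); cv2.imwrite('pics/w1r.png',im)
def sq(w,z): h=w/2; return [(h,h,z),(h,-h,z),(-h,-h,z),(-h,h,z)]
for w,z,c in((.06,.175,(0,0,255)),(.08,.135,(0,255,0)),(.1,.095,(255,0,0))):
    p=wproj(A,ap(RACK,sq(w,z))); print(p)
    for q in p: cv2.drawMarker(im,tuple(int(v) for v in q.round()),c,cv2.MARKER_CROSS,9,1)
cv2.imwrite('pics/w1.png',im); print(row(A,down(RACK,[0,0,.27],'y',-1)))
E
```

```text
t 2.7 pos [ 0.4706 -0.2658  0.2748] F [-0.9146  0.7919  0.3566] w 0.9999193826341685 q [-0.8215 -0.2542  2.1297  0.496   0.9934  0.43  ]
[[275.7365 197.2413]
 [368.6338 197.3666]
 [365.4132 283.3789]
 [278.6495 283.282 ]]
[[268.6395 175.0841]
 [375.5766 175.2316]
 [371.7388 275.1859]
 [272.1503 275.0709]]
[[263.3492 158.3943]
 [380.7473 158.5572]
 [376.5003 268.984 ]
 [267.2577 268.8553]]
[-0.0008 -0.0001 -0.0007  0.0011  0.0014  0.0023]
```

View pics/w1.png

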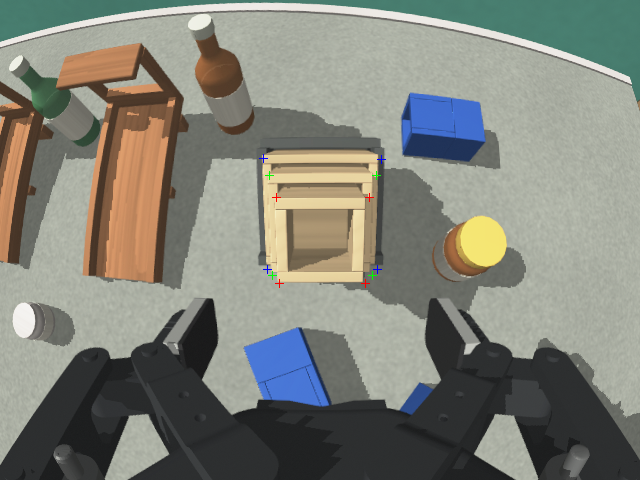

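Request:
jog_arm(
  rows=[
    [0.045,0,0,0.001,0.001,0.002,100],
    [0.085,-0.001,0,0.001,0.001,0.002,100],
    [0.11,-0.001,0,0.001,0.001,0.002,100],
    [0.129,-0.001,0,0.001,0.001,0.002,100],
    [0.129,-0.001,0,0.001,0.001,0.002,100],
    [0.129,-0.001,0,0.001,0.001,0.002,60],
    [0.129,-0.001,0,0.001,0.001,0.002,50],
    [0.129,-0.001,0,0.001,0.001,0.002,40],
    [0.129,-0.001,0,0.001,0.001,0.002,40],
    [0.129,-0.001,0,0.001,0.001,0.002,40],
    [0.129,-0.001,0,0.001,0.001,0.002,40],
  ],
  force=50,
)

```text
time: 3.85
tool_pos: [0.5354, -0.2581, 0.1661]
tcp_rot: [2.675, 0.134, -1.539]
wrist_force: [-3.7, 0.7, 6.9]
width: 0.69
```

```bash
python3 - <<'E'
from h import *
from workcell import monitor
A=now(); print(monitor.read_state()['torque']); print(row(A,down(RACK,[0,0,.141+.11],'y',-1)))
E
```

```text
t 3.85 pos [ 0.5354 -0.2581  0.1661] F [-3.7412  0.6838  6.8549] w 0.6896096541660977 q [-0.7053 -0.0567  2.1756  0.5765  0.7248  0.3834]
[0.5009 0.1917 0.3516]
[-0.1085  0.0012  0.0012  0.0019 -0.003  -0.0016]
```

Request:
jog_arm(
  rows=[
    [-0.01,0,0,0,0,0,40],
    [-0.03,0,0,0,0,0,40],
    [-0.05,0,0,0,0,0,40],
    [-0.07,0,0,0,0,0,40],
    [-0.1,0,0,0,0,0,40],
    [-0.13,0,0,0,0,0,40],
    [-0.13,0,0,0,0,0,40],
  ],
)

```text
time: 4.55
tool_pos: [0.4704, -0.2665, 0.2837]
tcp_rot: [2.675, 0.126, -1.53]
wrist_force: [0.4, 0.2, -0.6]
width: 0.693
```

```bash
python3 - <<'E'
from h import *
from workcell import imaging
A=now(); im=imaging.read_camera('wrist'); cv2.imwrite('pics/w2r.png',im)
def sq(w,z): h=w/2; return [(h,h,z),(h,-h,z),(-h,-h,z),(-h,h,z)]
for w,z,c in((.08,.135,(0,255,0)),(.1,.095,(255,0,0))):
    for q in wproj(A,ap(RACK,sq(w,z))): cv2.drawMarker(im,tuple(int(v) for v in q.round()),c,cv2.MARKER_CROSS,9,1)
cv2.imwrite('pics/w2.png',im)
# box held: bottom is 61mm below TCP => TCP at z=.061 over deck
W1=down(NAR,[-.09,0,.2],'y',-1); W2=down(NAR,[-.09,0,.085],'y',-1)
print(W1[:3,3],row(A,W1)); print(W2[:3,3],row(A,W2))
E
```

```text
t 4.55 pos [ 0.4704 -0.2665  0.2837] F [ 0.4298  0.2066 -0.5767] w 0.6927629054896417 q [-0.8229 -0.2684  2.1268  0.4954  0.9956  0.4333]
[0.5917 0.2463 0.2285] [ 0.1305 -0.4988 -0.1222  0.0715 -0.3916  0.0152]
[0.6077 0.2468 0.1146] [ 0.2368 -0.4987 -0.0783  0.0715 -0.3916  0.0152]
```

View pics/w2.png

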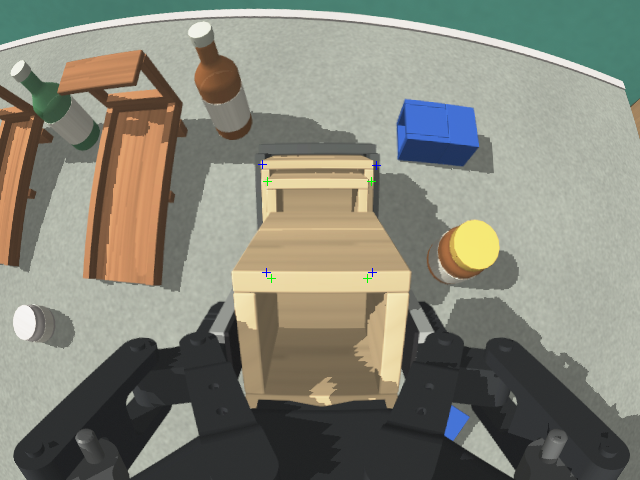

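Request:
jog_arm(
  rows=[
    [0.13,-0.499,-0.122,0.0715,-0.392,0.015,40],
    [0.13,-0.499,-0.122,0.0715,-0.392,0.015,40],
    [0.13,-0.499,-0.122,0.0715,-0.392,0.015,40],
    [0.13,-0.499,-0.122,0.0715,-0.392,0.015,40],
    [0.13,-0.499,-0.122,0.0715,-0.392,0.015,40],
    [0.13,-0.499,-0.122,0.0715,-0.392,0.015,40],
    [0.13,-0.499,-0.122,0.0715,-0.392,0.015,40],
    [0.13,-0.499,-0.122,0.0715,-0.392,0.015,40],
    [0.13,-0.499,-0.122,0.0715,-0.392,0.015,40],
    [0.13,-0.499,-0.122,0.0715,-0.392,0.015,40],
    [0.13,-0.499,-0.122,0.0715,-0.392,0.015,40],
    [0.13,-0.499,-0.122,0.0715,-0.392,0.015,40],
    [0.13,-0.499,-0.122,0.0715,-0.392,0.015,40],
    [0.13,-0.499,-0.122,0.0715,-0.392,0.015,40],
    [0.13,-0.499,-0.122,0.0715,-0.392,0.015,40],
    [0.13,-0.499,-0.122,0.0715,-0.392,0.015,40],
  ],
)

```text
time: 6.2
tool_pos: [0.5908, 0.2458, 0.2274]
tcp_rot: [2.357, 0.033, -2.054]
wrist_force: [0.2, -0.2, -1.2]
width: 0.695
```

```bash
python3 - <<'E'
from h import *
from workcell import imaging
A=now(); im=imaging.read_camera('wrist'); cv2.imwrite('pics/w3r.png',im)
h=.034
for q in wproj(A,ap(NAR,[(x,y,.018) for x in(-.235,-.2,-.15,-.03) for y in(h,-h)])): cv2.drawMarker(im,tuple(int(v) for v in q.round()),(0,255,0),cv2.MARKER_CROSS,9,1)
for q in wproj(A,ap(NAR,[(-.03,h+.01,.12),(-.03,-h-.01,.12),(0,.034,0),(0,-.034,0)])): cv2.drawMarker(im,tuple(int(v) for v in q.round()),(255,0,0),cv2.MARKER_CROSS,9,1)
cv2.imwrite('pics/w3.png',im)
print(row(A,down(NAR,[-.09,0,.075],'y',-1)))
E
```

```text
t 6.2 pos [0.5908 0.2458 0.2274] F [ 0.195  -0.2204 -1.1955] w 0.6949949081077085 q [ 0.38    0.1193  1.7881 -0.0509  1.1052  1.9452]
[ 0.1241 -0.0003 -0.0014 -0.0018  0.0023  0.002 ]
```

View pics/w3.png

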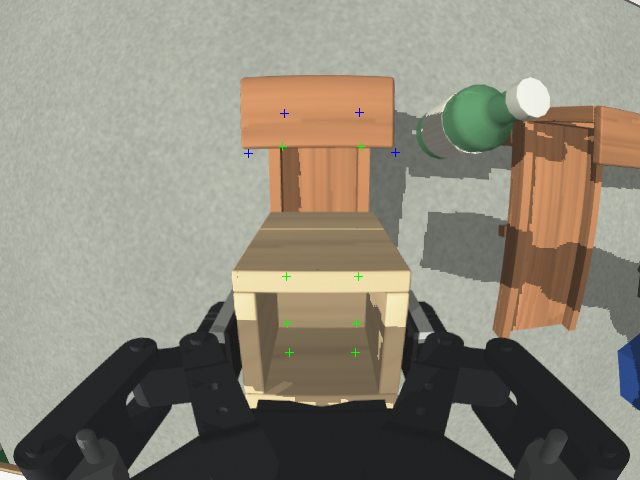

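Request:
jog_arm(
  rows=[
    [0.04,-0.001,-0.001,-0.002,0.002,0.002,40],
    [0.08,-0.001,-0.001,-0.002,0.002,0.002,40],
    [0.11,-0.001,-0.001,-0.002,0.002,0.002,40],
    [0.125,-0.001,-0.001,-0.002,0.002,0.002,40],
    [0.131,-0.001,-0.001,-0.002,0.002,0.002,40],
    [0.134,-0.001,-0.001,-0.002,0.002,0.002,40],
    [0.134,-0.001,-0.001,-0.002,0.002,0.002,40],
  ],
)

```text
time: 6.95
tool_pos: [0.6113, 0.248, 0.0966]
tcp_rot: [2.36, 0.033, -2.047]
wrist_force: [-0.6, 0.5, -0.9]
width: 0.694
```

```bash
python3 - <<'E'
from h import *
A=now(); print(row(down(NAR,[0,0,0],'y',-1),A))
E
```

```text
t 6.95 pos [0.6113 0.248  0.0966] F [-0.5518  0.5077 -0.901 ] w 0.6935148771601641 q [ 0.3724  0.2687  1.8676 -0.0614  0.8722  1.9524]
[-0.0667 -0.0011  0.0889  0.0001  0.0023 -0.0009]
```

Not yet in contact; continue slowly down until contact.

Request:
jog_arm(
  rows=[
    [0.002,0,0,0,0,0,40],
    [0.004,0,0,0,0,0,40],
    [0.005,0,0,0,0,0,40],
    [0.005,0,0,0,0,0,40],
  ],
)

```text
time: 7.35
tool_pos: [0.6135, 0.2486, 0.0944]
tcp_rot: [2.365, 0.034, -2.043]
wrist_force: [-1.6, -1.8, 5.9]
width: 0.69
```

Request:
jog_arm(
  rows=[
    [0.003,0,0,0,0,0,95],
    [0.003,0,0,0,0,0,95],
    [0.002,0,0,0,0,0,95],
    [0.002,0,0,0,0,0,95],
    [-0.03,0,0,0,0,0,95],
    [-0.08,0,0,0,0,0,60],
    [-0.12,0,0,0,0,0,0],
    [-0.12,0,0.0,0,0,0,0],
    [-0.12,0,0,0,0,0,0],
    [-0.12,0,0,0,0,0,0],
  ],
)

```text
time: 8.35
tool_pos: [0.5952, 0.2475, 0.2114]
tcp_rot: [2.361, 0.033, -2.046]
wrist_force: [-0.4, 0.7, -0.1]
width: 0.094
```

```bash
python3 - <<'E'
from h import *
from workcell import imaging
A=now(); im=imaging.read_camera('wrist'); cv2.imwrite('pics/w4r.png',im)
h=.034
for q in wproj(A,ap(NAR,[(x,y,.095) for x in(-.12,-.06) for y in(.03,-.03)])): cv2.drawMarker(im,tuple(int(v) for v in q.round()),(0,0,255),cv2.MARKER_CROSS,9,1)
for q in wproj(A,ap(NAR,[(x,y,.018) for x in(-.235,-.2,-.03) for y in(h,-h)])): cv2.drawMarker(im,tuple(int(v) for v in q.round()),(0,255,0),cv2.MARKER_CROSS,9,1)
cv2.imwrite('pics/w4.png',im)
for p in([-.17,0,.16],[-.17,0,.04],[-.145,0,.04],[-.07,0,.04]): print(row(A,down(NAR,p,'y',-1)))
E
```

```text
t 8.35 pos [0.5952 0.2475 0.2114] F [-0.3753  0.6879 -0.1242] w 0.09382769419587582 q [ 0.3815  0.1362  1.7997 -0.0551  1.0716  1.9483]
[ 0.0223  0.0011  0.0812 -0.0001 -0.0034  0.0012]
[ 0.1423  0.0013  0.0816 -0.0001 -0.0034  0.0012]
[ 0.1424  0.0013  0.0566 -0.0001 -0.0034  0.0012]
[ 0.1426  0.0012 -0.0184 -0.0001 -0.0034  0.0012]
```

View pics/w4.png

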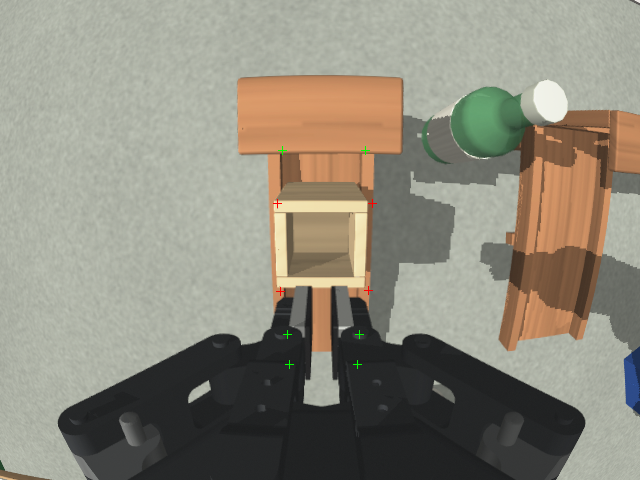

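```bash
cat >> h.py <<'E'
def push(F,p,a=27):
    """like down(F,p,'y',-1) but leaned back a degrees (tool x points more forward)"""
    T=down(F,p,'y',-1); T[:3,:3]=T[:3,:3]@R.from_rotvec([0,np.radians(a),0]).as_matrix()
    return T
E
python3 - <<'E'
from h import *
A=now()
for p in([-.18,0.001,.16],[-.18,0.001,.038],[-.14,0.001,.038],[-.08,.001,.038],[-.065,.001,.038]):
    T=push(NAR,p); print(T[:3,0],T[:3,3],row(A,T))
E
```

```text
t 8.4 pos [0.5949 0.2473 0.2107] F [-0.3847  0.5777 -0.8538] w 0.01274988408101824 q [ 0.3815  0.1369  1.8002 -0.0551  1.0716  1.9482]
[ 0.5734  0.0156 -0.8192] [0.5081 0.245  0.1764] [ 0.0217 -0.      0.0908 -0.0002  0.4689  0.0007]
[ 0.5734  0.0156 -0.8192] [0.5251 0.2455 0.0556] [ 0.1437  0.      0.0911 -0.0002  0.4689  0.0007]
[ 0.5734  0.0156 -0.8192] [0.5647 0.2466 0.0611] [ 0.1438  0.      0.0511 -0.0002  0.4689  0.0007]
[ 0.5734  0.0156 -0.8192] [0.6241 0.2482 0.0695] [ 0.1439  0.     -0.0089 -0.0002  0.4689  0.0007]
[ 0.5734  0.0156 -0.8192] [0.6389 0.2486 0.0716] [ 0.144   0.     -0.0239 -0.0002  0.4689  0.0007]
```

Request:
jog_arm(
  rows=[
    [0.022,0,0.091,0,0.469,0,0],
    [0.022,0,0.091,0,0.469,0,0],
    [0.022,0,0.091,0,0.469,0,0],
    [0.022,0,0.091,0,0.469,0,0],
    [0.06,0,0.091,0,0.469,0,0],
    [0.1,0,0.091,0,0.469,0,0],
    [0.13,0,0.091,0,0.469,0,0],
    [0.144,0,0.091,0,0.469,0,0],
    [0.144,0,0.091,0,0.469,0,0],
    [0.144,0,0.07,0,0.469,0,0],
    [0.144,0,0.05,0,0.469,0,0],
    [0.144,0,0.04,0,0.469,0,0],
    [0.144,0,0.03,0,0.469,0,0],
    [0.144,0,0.02,0,0.469,0,0],
    [0.144,0,0.01,0,0.469,0,0],
    [0.144,0,0.0,0,0.469,0,0],
    [0.144,0,-0.009,0,0.469,0,0],
    [0.144,0,-0.013,0,0.469,0,0],
    [0.144,0,-0.013,0,0.469,0,0],
  ],
)

```text
time: 10.3
tool_pos: [0.6333, 0.2421, 0.0792]
tcp_rot: [2.76, 0.066, -1.478]
wrist_force: [-0.7, -0.1, -0.3]
width: -0.006
```

```bash
python3 - <<'E'
from h import *
A=now(); B=push(NAR,[0,0,0]); print(ap(np.linalg.inv(NAR),[A[:3,3]]), row(A,push(NAR,[-.065,.001,.038])))
E
```

```text
t 10.3 pos [0.6333 0.2421 0.0792] F [-0.7312 -0.1401 -0.3337] w -0.005538645837630582 q [ 0.4323  0.1663  2.1574 -0.6723  0.331   2.5515]
[[-0.0697 -0.0053  0.0464]] [ 0.0097 -0.0062 -0.0006  0.0059  0.0232  0.0175]
```

```bash
python3 - <<'E'
from h import *
A=now()
for p in([-.09,0.001,.05],[-.069,.001,.045],[-.066,.001,.045],[-.1,.001,.045]):
    T=push(NAR,p,12); print(row(A,T))
E
```

```text
t 10.3 pos [0.6333 0.2421 0.0792] F [-0.7312 -0.1401 -0.3337] w -0.005538645837630582 q [ 0.4323  0.1663  2.1574 -0.6723  0.331   2.5515]
[-0.0119 -0.0066  0.0167  0.0082 -0.2386  0.0167]
[ 0.0017 -0.0063 -0.0001  0.0082 -0.2386  0.0167]
[ 0.003  -0.0063 -0.0028  0.0082 -0.2386  0.0167]
[-0.0118 -0.0067  0.0279  0.0082 -0.2386  0.0167]
```

Request:
jog_arm(
  rows=[
    [-0.012,-0.006,0.017,0.008,-0.239,0.017,0],
    [-0.012,-0.006,0.017,0.008,-0.239,0.017,0],
    [-0.012,-0.006,0.017,0.008,-0.239,0.017,0],
    [-0.005,-0.006,0.01,0.008,-0.239,0.017,0],
    [0,-0.006,0.004,0.008,-0.239,0.017,0],
    [0.002,-0.006,0.0,0.008,-0.239,0.017,0],
    [0.003,-0.006,-0.002,0.008,-0.239,0.017,0],
    [0.003,-0.006,-0.003,0.008,-0.239,0.017,0],
  ],
)

```text
time: 11.1
tool_pos: [0.6351, 0.2478, 0.0766]
tcp_rot: [2.556, 0.032, -1.798]
wrist_force: [-5.0, 2.4, -0.2]
width: -0.0
```

```bash
python3 - <<'E'
from h import *
A=now(); print(ap(np.linalg.inv(NAR),[A[:3,3]]))
E
```

```text
t 11.1 pos [0.6351 0.2478 0.0766] F [-4.9946  2.4469 -0.1931] w -0.000259361275325081 q [ 0.3989  0.2431  1.9802 -0.2195  0.6076  2.1037]
[[-0.0681  0.0003  0.0435]]
```

Request:
jog_arm(
  rows=[
    [0.001,0,-0.003,0,0,0,0],
    [0.001,0,-0.005,0,0,0,0],
    [0.001,0,-0.005,0,0,0,0],
  ],
)

```text
time: 11.4
tool_pos: [0.6355, 0.2475, 0.0747]
tcp_rot: [2.547, 0.029, -1.808]
wrist_force: [-12.8, 2.4, 4.5]
width: -0.001
```

```bash
python3 - <<'E'
from h import *
A=now(); print(ap(np.linalg.inv(NAR),[A[:3,3]]))
print(row(A,push(NAR,[-.12,0.001,.06],12)),row(A,down(NAR,[-.12,0,.2],'y',-1)))
T=down(RACK,[0,0,.25],'x',1); print(row(A,T)); T=down(RACK,[0,0,.25],'x',-1);print(row(A,T)); T=down(RACK,[0,0,.25],'y',-1);print(row(A,T))
E
```

```text
t 11.4 pos [0.6355 0.2475 0.0747] F [-12.7608   2.3953   4.4685] w -0.0008262915096868559 q [ 0.3976  0.2495  1.9741 -0.2147  0.6153  2.0989]
[[-0.068   0.      0.0415]]
[-0.0283 -0.0008  0.0474 -0.0003  0.0128 -0.0038] [-0.1656  0.0007  0.0201 -0.0007 -0.1966 -0.0037]
[-0.2273  0.5087  0.0984 -1.6321  0.1757  0.1213]
[-0.2273  0.5087  0.0984  1.4991  0.1191 -0.1725]
[-0.2273  0.5087  0.0984 -0.0666  0.1874 -0.0343]
```

Request:
jog_arm(
  rows=[
    [0,0,0.02,0,0,0,0],
    [-0.03,0,0.06,0,0,0,0],
    [-0.08,0,0.06,0,0,0,0],
    [-0.13,0,0.06,0,0,0,0],
    [-0.17,0,0.06,0,0,0,0],
    [-0.2,0.05,0.08,0,0,0,50],
    [-0.227,0.509,0.098,-0.067,0.187,-0.034,100],
    [-0.227,0.509,0.098,-0.067,0.187,-0.034,100],
    [-0.227,0.509,0.098,-0.067,0.187,-0.034,100],
    [-0.227,0.509,0.098,-0.067,0.187,-0.034,100],
    [-0.227,0.509,0.098,-0.067,0.187,-0.034,100],
    [-0.227,0.509,0.098,-0.067,0.187,-0.034,100],
    [-0.227,0.509,0.098,-0.067,0.187,-0.034,100],
    [-0.227,0.509,0.098,-0.067,0.187,-0.034,100],
    [-0.227,0.509,0.098,-0.067,0.187,-0.034,100],
    [-0.227,0.509,0.098,-0.067,0.187,-0.034,100],
    [-0.227,0.509,0.098,-0.067,0.187,-0.034,100],
    [-0.227,0.509,0.098,-0.067,0.187,-0.034,100],
    [-0.227,0.509,0.098,-0.067,0.187,-0.034,100],
    [-0.227,0.509,0.098,-0.067,0.187,-0.034,100],
  ],
)

```text
time: 13.4
tool_pos: [0.4812, -0.2633, 0.2581]
tcp_rot: [2.673, 0.137, -1.544]
wrist_force: [0.1, -0.9, 0.8]
width: 1.002
```

```bash
python3 - <<'E'
from h import *
from workcell import imaging
A=now(); im=imaging.read_camera('wrist'); cv2.imwrite('pics/w5r.png',im)
sc=imaging.read_camera('top'); cv2.imwrite('pics/t5.png',sc)
def sq(w,z): h=w/2; return [(h,h,z),(h,-h,z),(-h,-h,z),(-h,h,z)]
M=wproj(A,ap(RACK,sq(.08,.135)));print(M,row(A,down(RACK,[0,0,.25],'y',-1)))
u0,v0=230,120; k=4
b=cv2.resize(im[v0:v0+150,u0:u0+190],None,fx=k,fy=k,interpolation=cv2.INTER_CUBIC)
for w,z,c in((.08,.135,(0,255,0)),(.064,.135,(0,255,0)),(.1,.095,(255,0,0))):
    for q in wproj(A,ap(RACK,sq(w,z))): cv2.drawMarker(b,tuple(int(v) for v in ((q-[u0,v0]+.5)*k).round()),c,cv2.MARKER_CROSS,12,1)
cv2.imwrite('pics/w5.png',b)
E
```

```text
t 13.4 pos [ 0.4812 -0.2633  0.2581] F [ 0.1258 -0.8521  0.7612] w 1.0023628729691658 q [-0.7984 -0.2296  2.142   0.5023  0.9489  0.4307]
[[266.5675 179.7561]
 [381.4115 180.0754]
 [376.5677 286.2939]
 [270.5536 286.1713]] [-0.0006  0.0013  0.0003  0.0021  0.0007  0.0009]
```

View pics/w5.png

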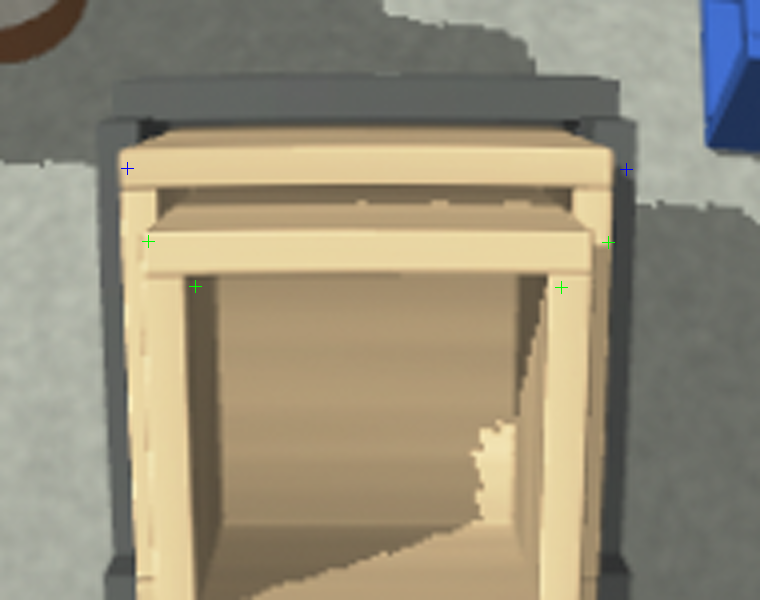

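Request:
jog_arm(
  rows=[
    [0.04,0,-0.002,0.002,0.001,0.001,100],
    [0.08,0,-0.002,0.002,0.001,0.001,100],
    [0.1,0,-0.002,0.002,0.001,0.001,100],
    [0.115,0,-0.002,0.002,0.001,0.001,100],
    [0.12,0,-0.002,0.002,0.001,0.001,100],
    [0.125,0,-0.002,0.002,0.001,0.001,100],
    [0.13,0,-0.002,0.002,0.001,0.001,100],
    [0.134,0,-0.002,0.002,0.001,0.001,100],
    [0.134,0,-0.002,0.002,0.001,0.001,100],
  ],
)

```text
time: 14.4
tool_pos: [0.5498, -0.2568, 0.1435]
tcp_rot: [2.675, 0.133, -1.543]
wrist_force: [-0.4, 0.6, 0.5]
width: 1.002
```

```bash
python3 - <<'E'
from h import *
A=now(); print(row(A,down(RACK,[.002,0.0015,.099],'y',-1)))
E
```

```text
t 14.4 pos [ 0.5498 -0.2568  0.1435] F [-0.4415  0.5584  0.5127] w 1.0022176567878935 q [-0.6825 -0.0051  2.1726  0.5993  0.6753  0.37  ]
[ 0.0167 -0.0006  0.0007  0.0003 -0.0009 -0.0008]
```

Request:
jog_arm(
  rows=[
    [0.006,0,0,0,0,0,100],
    [0.012,-0.001,0,0,0,0,100],
    [0.0165,-0.001,0,0,0,0,100],
    [0.0165,-0.001,0,0,0,0,100],
    [0.0165,-0.001,0,0,0,0,80],
    [0.0165,-0.001,0,0,0,0,70],
    [0.0165,-0.001,0,0,0,0,70],
    [0.0165,-0.001,0,0,0,0,70],
    [0.0165,-0.001,0,0,0,0,70],
  ],
  force=70,
)

```text
time: 15.3
tool_pos: [0.5578, -0.2551, 0.1293]
tcp_rot: [2.675, 0.133, -1.543]
wrist_force: [-2.8, -0.8, 0.7]
width: 0.926
```

```bash
python3 - <<'E'
from h import *
A=now(); print(row(A,down(RACK,[.002,0.0015,.099],'y',-1)))
E
```

```text
t 15.3 pos [ 0.5578 -0.2551  0.1293] F [-2.7968 -0.8194  0.6534] w 0.9263931497595504 q [-0.6688  0.025   2.1729  0.6175  0.6438  0.3568]
[ 0.0003  0.0003  0.0006  0.0003 -0.0008 -0.001 ]
```

Request:
jog_arm(
  rows=[
    [-0.01,0,0,0,0,0,70],
    [-0.025,0,0,0,0,0,70],
    [-0.04,0,0,0,0,0,70],
    [-0.055,0,0,0,0,0,70],
    [-0.07,0,0,0,0,0,70],
    [-0.1,0,0,0,0,0,70],
    [-0.14,0,0,0,0,0,70],
    [-0.17,0,0,0,0,0,70],
    [-0.17,0,0,0,0,0,70],
  ],
)

```text
time: 16.2
tool_pos: [0.4731, -0.2657, 0.2829]
tcp_rot: [2.675, 0.124, -1.532]
wrist_force: [-0.7, 0.1, -1.3]
width: 0.921
```

```bash
python3 - <<'E'
from h import *
from workcell import imaging
A=now(); im=imaging.read_camera('wrist'); t=imaging.read_camera('top'); cv2.imwrite('pics/w6r.png',im); cv2.imwrite('pics/t6r.png',t)
cv2.imwrite('pics/w6.png',np.hstack([cv2.resize(im,(400,300)),cv2.resize(t[165:300,110:290],(400,300))]))
for p in([-.1,0.001,.2],[-.1,0.001,.075]): T=down(WID,p,'y',-1); print(T[:3,3],row(A,T))
E
```

```text
t 16.2 pos [ 0.4731 -0.2657  0.2829] F [-0.6589  0.0867 -1.3321] w 0.9209164159640376 q [-0.8158 -0.2648  2.1253  0.4927  0.9903  0.4413]
[ 0.5895 -0.0055  0.2271] [ 0.1176 -0.2482 -0.0948  0.0416 -0.3906  0.0048]
[ 0.6069 -0.0045  0.1034] [ 0.2332 -0.2486 -0.0472  0.0416 -0.3906  0.0048]
```

View pics/w6.png

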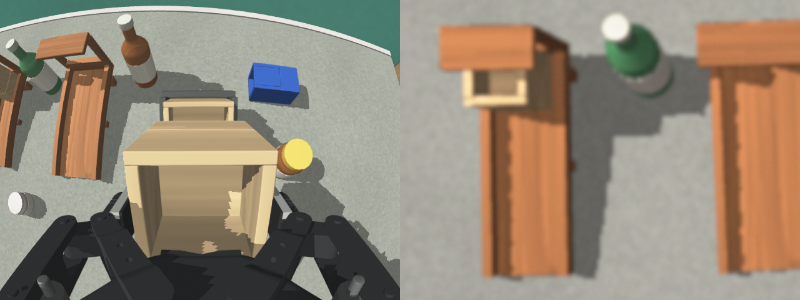

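Request:
jog_arm(
  rows=[
    [0.118,-0.248,-0.095,0.042,-0.391,0.005,70],
    [0.118,-0.248,-0.095,0.042,-0.391,0.005,70],
    [0.118,-0.248,-0.095,0.042,-0.391,0.005,70],
    [0.118,-0.248,-0.095,0.042,-0.391,0.005,70],
    [0.118,-0.248,-0.095,0.042,-0.391,0.005,70],
    [0.118,-0.248,-0.095,0.042,-0.391,0.005,70],
    [0.118,-0.248,-0.095,0.042,-0.391,0.005,70],
    [0.118,-0.248,-0.095,0.042,-0.391,0.005,70],
    [0.118,-0.248,-0.095,0.042,-0.391,0.005,70],
    [0.118,-0.248,-0.095,0.042,-0.391,0.005,70],
  ],
)

```text
time: 17.3
tool_pos: [0.588, -0.0041, 0.2215]
tcp_rot: [2.338, 0.073, -2.047]
wrist_force: [-0.5, -1.1, -2.5]
width: 0.921
```

```bash
python3 - <<'E'
from h import *
from workcell import imaging
A=now(); im=imaging.read_camera('wrist'); cv2.imwrite('pics/w7r.png',im)
h=.044
for q in wproj(A,ap(WID,[(x,y,.018) for x in(-.1,-.06,-.035) for y in(h+.01,h,-h,-h-.01)])): cv2.drawMarker(im,tuple(int(v) for v in q.round()),(0,255,0),cv2.MARKER_CROSS,7,1)
u0,v0=190,60;cv2.imwrite('pics/w7.png',cv2.resize(im[v0:v0+200,u0:u0+260],None,fx=3,fy=3,interpolation=cv2.INTER_CUBIC))
print(row(A,down(WID,[-.1,0.001,.063],'y',-1)))
E
```

```text
t 17.3 pos [ 0.588  -0.0041  0.2215] F [-0.5448 -1.0991 -2.5052] w 0.9206122228310338 q [-0.0618  0.0215  1.9031  0.0238  1.086   1.4423]
[ 0.1316  0.0021 -0.0031 -0.0007  0.007   0.0054]
```

View pics/w7.png

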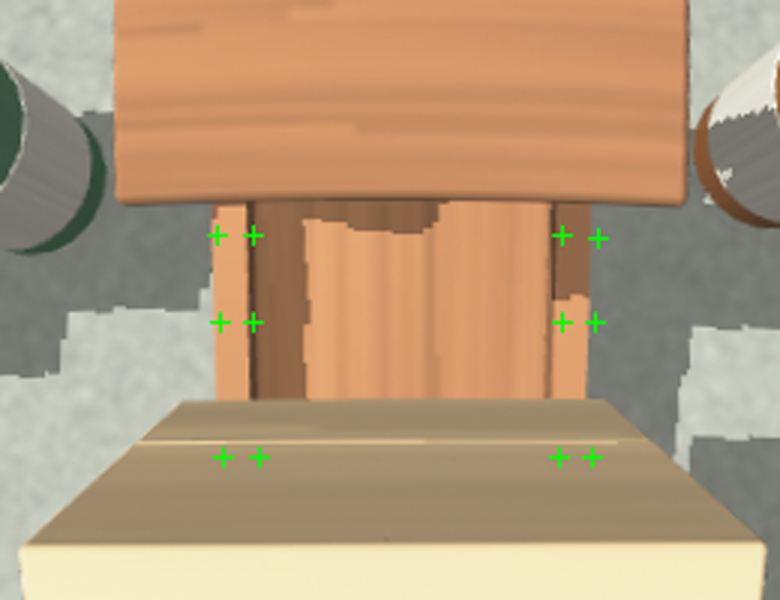

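Request:
jog_arm(
  rows=[
    [0.03,0.002,-0.002,0,0.007,0.005,70],
    [0.07,0.002,-0.003,0,0.007,0.005,70],
    [0.1,0.002,-0.003,0,0.007,0.005,70],
    [0.12,0.002,-0.003,0,0.007,0.005,70],
    [0.127,0.002,-0.003,0,0.007,0.005,70],
    [0.131,0.002,-0.003,0,0.007,0.005,70],
    [0.133,0.002,-0.003,0,0.007,0.005,70],
    [0.133,0.002,-0.003,0,0.007,0.005,70],
  ],
)

```text
time: 18.15
tool_pos: [0.6098, -0.0049, 0.092]
tcp_rot: [2.346, 0.065, -2.033]
wrist_force: [0.2, 0.1, -2.1]
width: 0.916
```

```bash
python3 - <<'E'
from h import *
A=now(); print(ap(np.linalg.inv(WID),[A[:3,3]]))
E
```

```text
t 18.15 pos [ 0.6098 -0.0049  0.092 ] F [ 0.2446  0.0529 -2.1488] w 0.9157223549930976 q [-0.0582  0.1814  1.986   0.0221  0.8325  1.4434]
[[-0.0987  0.0004  0.0633]]
```

Request:
jog_arm(
  rows=[
    [0.002,0,0,0,0,0,70],
    [0.004,0,0,0,0,0,70],
    [0.005,0,0,0,0,0,70],
    [0.006,0,0,0,0,0,70],
  ],
)

```text
time: 18.55
tool_pos: [0.6121, -0.0049, 0.0897]
tcp_rot: [2.349, 0.065, -2.03]
wrist_force: [-11.0, 0.2, 20.2]
width: 0.917
```

Request:
jog_arm(
  rows=[
    [0.002,0,0,0,0,0,100],
    [0.001,0,0,0,0,0,100],
    [0.0,0,0,0,0,0,100],
    [-0.002,0,0,0,0,0,100],
    [-0.015,0,0,0,0,0,100],
    [-0.04,0,0,0,0,0,100],
    [-0.08,0,0,0,0,0,60],
    [-0.12,0,0,0,0,0,0],
    [-0.12,0,0,0,0,0,0],
    [-0.12,0,0,0,0,0,0],
    [-0.12,0,0,0,0,0,0],
  ],
  force=40,
)

```text
time: 19.65
tool_pos: [0.5939, -0.0058, 0.2077]
tcp_rot: [2.347, 0.065, -2.032]
wrist_force: [-0.2, 0.9, -0.8]
width: 0.144
```

```bash
python3 - <<'E'
from h import *
from workcell import imaging
A=now(); im=imaging.read_camera('wrist'); cv2.imwrite('pics/w8.png',im)
for p in([-.2,0.001,.16],[-.2,0.001,.042],[-.16,.001,.042],[-.1,.001,.042],[-.088,.001,.042]):
    T=push(WID,p,12); print(row(A,T))
E
```

```text
t 19.65 pos [ 0.5939 -0.0058  0.2077] F [-0.191   0.8917 -0.7716] w 0.14424056652759717 q [-0.0614  0.036   1.9154  0.0192  1.0472  1.4453]
[ 0.0197 -0.0004  0.1017 -0.0015  0.2051 -0.0005]
[ 0.1377 -0.0005  0.1022 -0.0015  0.2051 -0.0005]
[ 0.1379 -0.0005  0.0622 -0.0015  0.2051 -0.0005]
[ 0.1381 -0.0006  0.0022 -0.0015  0.2051 -0.0005]
[ 0.1382 -0.0006 -0.0098 -0.0015  0.2051 -0.0005]
```

View pics/w8.png

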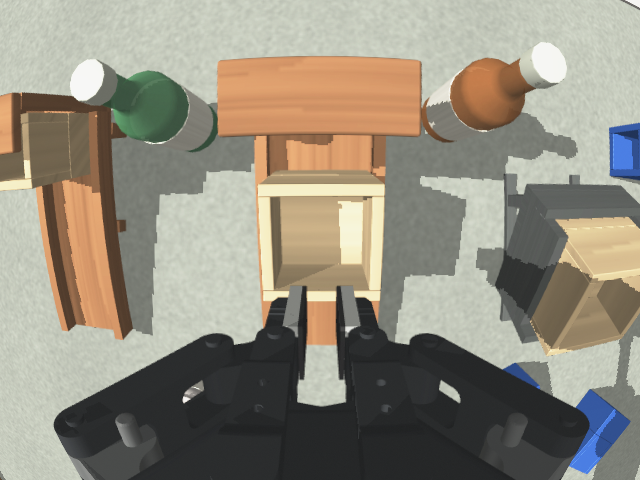

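Request:
jog_arm(
  rows=[
    [0.02,0,0.102,0,0.205,0,0],
    [0.02,0,0.102,0,0.205,0,0],
    [0.02,0,0.102,0,0.205,0,0],
    [0.06,0,0.102,0,0.205,0,0],
    [0.1,0,0.102,0,0.205,0,0],
    [0.13,0,0.102,0,0.205,0,0],
    [0.138,0,0.102,0,0.205,0,0],
    [0.138,0,0.08,0,0.205,0,0],
    [0.138,0,0.06,0,0.205,0,0],
    [0.138,0,0.05,0,0.205,0,0],
    [0.138,0,0.04,0,0.205,0,0],
    [0.138,0,0.03,0,0.205,0,0],
    [0.138,0,0.02,0,0.205,0,0],
    [0.138,0,0.01,0,0.205,0,0],
    [0.138,0,0.002,0,0.205,0,0],
    [0.138,0,-0.004,0,0.205,0,0],
    [0.138,0,-0.008,0,0.205,0,0],
    [0.138,0,-0.01,0,0.205,0,0],
  ],
)

```text
time: 21.5
tool_pos: [0.6234, -0.0041, 0.0717]
tcp_rot: [2.545, 0.071, -1.785]
wrist_force: [-2.2, 0.4, -0.8]
width: 0.002
```

```bash
python3 - <<'E'
from h import *
A=now(); print(ap(np.linalg.inv(WID),[A[:3,3]]))
E
```

```text
t 21.5 pos [ 0.6234 -0.0041  0.0717] F [-2.1862  0.3509 -0.8129] w 0.0023991062026095266 q [-0.0705  0.1335  2.1254  0.0836  0.5393  1.3803]
[[-0.0881  0.0004  0.0414]]
```

Request:
jog_arm(
  rows=[
    [0.0,0,-0.003,0,0,0,0],
    [0.001,0,-0.005,0,0,0,0],
    [0.001,0,-0.007,0,0,0,0],
    [0.001,0,-0.007,0,0,0,0],
  ],
)

```text
time: 21.9
tool_pos: [0.6246, -0.0037, 0.0704]
tcp_rot: [2.535, 0.072, -1.8]
wrist_force: [-16.3, -2.2, 8.8]
width: 0.001
```

```bash
python3 - <<'E'
from h import *
A=now(); print(ap(np.linalg.inv(WID),[A[:3,3]]))
E
```

```text
t 21.9 pos [ 0.6246 -0.0037  0.0704] F [-16.3228  -2.1656   8.7583] w 0.0007037841600912883 q [-0.0693  0.1425  2.1148  0.0805  0.5526  1.3838]
[[-0.087   0.0007  0.0399]]
```

Request:
jog_arm(
  rows=[
    [0,0,0.02,0,0,0,0],
    [-0.03,0,0.06,0,0,0,0],
    [-0.08,0,0.08,0,0,0,0],
    [-0.13,0,0.09,0,0,0,0],
    [-0.18,0,0.1,0,0,0,0],
    [-0.23,0,0.12,0,0,0,0],
    [-0.25,0,0.14,0,0,0,0],
    [-0.25,0,0.14,0,0,0,0],
  ],
)

```text
time: 22.7
tool_pos: [0.4106, -0.0164, 0.2659]
tcp_rot: [2.543, 0.07, -1.786]
wrist_force: [0.9, -0.3, 1.4]
width: -0.002
```

```bash
python3 - <<'E'
from h import *
from workcell import imaging
A=now(); im=imaging.read_camera('top'); cv2.imwrite('pics/t9.png',im); old=cv2.imread('pics/top0.png'); c=params('top')
# movement check of bystanders / rack: mean abs difference in patches
for n,(u,v) in dict(green=(210,185),amber=(327,178),tin=(215,321),jar=(456,257),b1=(375,322),b2=(440,347),b3=(438,189),bigrim=(363,240),bigfar=(390,222)).items():
    a=im[v-10:v+10,u-10:u+10].astype(float);b=old[v-10:v+10,u-10:u+10]; print(n,abs(a-b).mean().round(1),end=' ')
print()
# near rim edge expected if against stop
for F,w in((NAR,.06),(WID,.08)):
    p=proj(c,ap(F,[(-w,w/2,.095),(-w,-w/2,.095)])); print('expect near rim',p)
    u=int(p[:,0].mean()); v=int(p[:,1].mean()); g=im[v-12:v+13,u-6:u+7].mean((1)); print(v-12, g.round().astype(int).tolist())
E
```

```text
t 22.7 pos [ 0.4106 -0.0164  0.2659] F [ 0.9033 -0.2564  1.364 ] w -0.0022563465777494917 q [-0.1617 -0.5446  2.2846  0.0823  1.0641  1.3254]
green 4.8 amber 4.6 tin 6.0 jar 4.6 b1 16.6 b2 24.1 b3 5.5 bigrim 9.5 bigfar 6.1 
expect near rim [[140.7378 212.    ]
 [168.832  211.6803]]
199 [[92, 125, 151], [95, 128, 155], [97, 131, 158], [98, 132, 160], [98, 132, 160], [96, 130, 157], [94, 126, 153], [93, 125, 152], [108, 144, 177], [141, 190, 229], [166, 223, 248], [165, 223, 249], [139, 189, 229], [97, 131, 161], [65, 89, 110], [58, 82, 112], [57, 86, 128], [58, 90, 139], [60, 94, 146], [61, 96, 149], [62, 97, 151], [61, 96, 150], [61, 96, 150], [62, 96, 150], [61, 95, 148]]
expect near rim [[253.3765 220.0808]
 [290.2405 218.5552]]
207 [[108, 146, 177], [108, 146, 177], [109, 146, 177], [107, 143, 174], [104, 140, 170], [101, 136, 166], [99, 133, 162], [110, 147, 179], [142, 189, 226], [167, 223, 247], [170, 227, 250], [151, 203, 238], [112, 151, 184], [73, 99, 121], [54, 77, 107], [52, 79, 121], [57, 88, 137], [65, 102, 158], [75, 117, 182], [82, 128, 200], [85, 134, 207], [85, 134, 208], [86, 134, 208], [85, 134, 207], [85, 133, 207]]
```

```bash
python3 - <<'E'
from h import *
a=cv2.imread('pics/top0.png');b=cv2.imread('pics/t9.png')
for im in(a,b):
    h=cv2.cvtColor(im,cv2.COLOR_BGR2HSV); m=cv2.inRange(h,(105,150,30),(130,255,255))
    n,_,s,c=cv2.connectedComponentsWithStats(m); print([(s[i,:5].tolist(),c[i].round(1).tolist()) for i in range(1,n) if s[i,4]>100])
from workcell import finish_job
print(finish_job())
E
```

```text
[([416, 176, 45, 29, 1199], [437.7, 189.5]), ([354, 300, 42, 47, 1151], [374.4, 322.9]), ([417, 324, 46, 48, 1313], [439.7, 346.5])]
[([416, 176, 45, 29, 1198], [437.7, 189.5]), ([354, 300, 42, 47, 1117], [374.3, 322.5]), ([417, 324, 46, 48, 1303], [439.6, 346.4])]
the job is handed in; nothing more can be done
None
```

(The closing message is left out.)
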